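Shift the bench headstock into its far-left speed

TASK

Change the speed of the geared bench headstock, using the fingertips only to push and never to grip. First push the clutch lever on its right-hand end away from the robot until it snaps over, then push the ball-topped selector through the H-gate until it sits fully home in the far left slot (left and far as seen from the robot), and last push the clutch lever back towards the robot until it snaps in again. Do not force the levers, and leave the collets and everything else lying where they are.

Things in the scene. Friction and masses are not known exactly. Their poses are not given: they have to be found in the camera images.
- headstock: Grey geared headstock, bolted down; blue motor behind, steel collet chuck on the left end. Origin on the table under the middle of the H-gate; x points to the far side, y left, z up. Foot 150 (x) by 280 mm (y, -165 to +115); chuck to y +151, motor to x +144; housing top z 102. Except selector and clutch lever nothing on it is above z 130 mm.
- gate_middle (a point): Middle of the H-gate's cross channel, on the upper face of the steel plate (86 by 81 mm), z 118 mm. Two columns run near-far, 17 mm left and right of it, joined at the middle by the cross channel (neutral): four slots, near and far ends of each column. Slots and channel are 15 mm wide, the selector's stem 10 mm. Axes as the headstock's.
- selector_cross (a joint): Selector leaning left or right, rad: 0 upright, positive to the left (headstock +y); about +0.33 in the left column, -0.33 in the right one, where it starts; stops near 0.36. No spring: it stays where it is left. Turns about a near-far axis through the pivot, 52 mm under gate_middle.
- selector_shift (a joint): Selector leaning near or far, rad: 0 neutral, positive to the far side (headstock +x). Spring detents draw it home to -0.33 (near slot), 0 and +0.33 (far slot), changing over near 0.165; stops near 0.36. Starts in one of these, rarely hung between two. It can change columns only in neutral (within 0.05). 2 to 5 N at the ball move the selector. Same pivot.
- selector_ball (a point): Centre of the black ball knob, 32 mm in diameter, on the selector's steel stem, 150 mm from the pivot. Height 216 mm upright, about 200 mm in a slot; there it is 48 mm to the side and 48 mm near or far of the gate's middle.
- clutch (a joint): Clutch hand lever on the right-hand end, rad: 0 engaged (leans 0.30 rad to the near side), 0.60 released (leans 0.30 rad to the far side). Over-centre spring: once past 0.30 it snaps to that end by itself; 3 to 5 N at the grip. Starts engaged. Axis parallel to the headstock's y at its x 0, z 62 mm.
- clutch_grip (a point): Point on the axis of the clutch lever's black tapered handle (20 mm thick, 70 mm long, end 27 mm beyond this point), 115 mm from the lever's axis; at headstock y -180 mm, 172 mm above the table at either end of the throw, 34 mm near or far of the axis.
- collet_a: Loose steel collet, 28 mm across, 22 mm high, standing in the tray on top of the housing between gate and clutch lever (tray floor at z = 104 mm). Origin at the centre of its underside. Leave alone.
- collet_b: Loose steel collet, 22 mm across, 26 mm high, in the same tray. Origin at the centre of its underside. Leave alone.
- collet_c: Loose steel collet, 25 mm across, 40 mm high, standing on the table in front of the headstock. Origin at the centre of its underside. Leave alone.
- collet_d: Loose steel collet, 30 mm across, 32 mm high, standing beside the last one. Origin at the centre of its underside. Leave alone.
- blank_long: Loose square wooden blank, 27 x 160 x 27 mm, lying in front. Origin at the centre of its underside, long side along its y. Leave alone.
- chisel: Loose turning chisel, 250 mm long, lying to the right of the headstock. Origin at the middle of its length, underside. Leave alone.
- whetstone: Loose grey whetstone, 33 x 68 x 27 mm, lying in front on the left. Origin at the centre of its underside. Leave alone.

How it is judged:
By the outcome, as a careful person would: the job done as asked, in the order asked, and still so for the second after the job is handed in, with the robot touching nothing.
It also fails if it takes over 61 s, if anything falls off the work surface, if the arm or the gripper's body presses on something with over 40 N, if the wrist force passes 120 N, or if a joint passes its speed limit or range.

ROBOT

A 6-joint arm with a two-finger parallel gripper is mounted at the origin on a cart in front of the work surface, level with it; the furniture and walls round the work are solid. World frame = base frame: x ahead of the robot, y to its left, z up, the work surface at z = 0. Lengths are in m, angles in degrees, forces in N, time in s.
With the tool pointing down it reaches from about 0.35 to 0.875 m from the base axis. Payload 4.2 kg.
Tool frame: the origin (TCP) lies midway between the tips of the shut fingers; the grasp point (between the pads) lies 19 mm behind it; z points along the fingers, y is the line along which they close (so a half turn about z gives the same grasp; the last joint's range is limited). The gripper opens to 87 mm and grips with 3 to 60 N. Pads are 19 mm wide; open, the fingers measure 117 mm over their backs; the gripper's body (75 mm by 190 mm) begins 51 mm behind the grasp point.
Start: joints at [83.228, 22.042, 0.453, 0, -68.411, -14.817], TCP at [0.23, 0.581, 0.223] pointing down, gripper open.
Joint ranges: [-179.83, 179.83], [-69.29, 118.12], [-61.27, 80.66], [-181.25, 117.63], [-171.15, -9.14], [-177.46, 177.46]. Speed limits (degrees/s): [159.86, 159.86, 180, 180, 180, 180].

INTERFACE

Orientations are given as a 3x3 rotation matrix whose columns are the frame's x, y, z axes.
In Python, from station import sense, capture, finish_job, silhouettes, landmark_of gives the robot as it stands.
- The arm moves only by the tool step_arm, never from a script. Its arguments are lists of equal length, an entry for each row: "linear": the shift along the tool's x, y, z in mm, a list of three; "delta_rot": the turn, a rotation vector about the tool's x, y, z in rad, a list of three; "grip": the finger opening in mm, from 0 to 87. A call has 1 to 10 rows; each row shifts and turns the commanded pose from where the row before left it, along the tool's axes as they then stand; what a row does not reach is not made up. A row lasts 1/8 s, in which the tool goes at most 62.5 mm and 10.7 degrees, less where a joint would pass 70% of its speed; a pose out of reach is approached as far as the arm can. A call with a gripper value outside its range is refused whole. The fingers move at their own pace and stop on an object; the grip force is fixed at half the most. Time passes only in rows, so rows that do not move let the fingers close. It gives the time, the measured TCP pose, the force, the opening and the grip force at its end, in the units of the state.
- sense(): the state, without advancing time (a new reading comes with each control period).
- capture(name): name is "scene" or "top" or "wrist"; returns a dict with "img" (480x640x3 uint8, red, green, blue), "fx", "fy", "cx", "cy" (pixels), "world_to_cam" (4x4, takes a point from world to camera coordinates); the wrist camera has in their place "mount" (4x4, takes a point from camera to tool coordinates, whose origin is the TCP and whose axes are the flange's). Camera axes: x right, y up, looking along -z (the intrinsics and any distortion apply to the point x, -y, -z); pixel columns grow to the right and rows downward; lengths in m; the calibration is good to about 2 mm. A picture is of the moment at which its call begins: read the wrist's pose just before it. There is no depth.
- finish_job(): hands the job in; it is judged then, once.
Trained networks look in the newest picture that a camera, given by its name, has taken for a name from the list of things; names that differ only in an ending like _2 or _b are one class to them, and where a whole thing is asked for, a point or a joint stands for the part that bears it (a point fixed in the world has none). Each returns a list of dicts, best first, with "score" (0 to 1); they miss things now and then, are a little off and sometimes report something else, mostly with a low value. They report only what shows in the picture. A call takes as long as a camera call.
- silhouettes(camera, label): "mask" (480x640 bool, what is visible of it) and "point" ([column, row] in pixels, amid what is visible of it).
- landmark_of(camera, label): "point" ([column, row] in pixels: a listed point, or the origin of a listed thing).
The state is a dict: "time_s": time; "joints": joint angles; "joint_velocities": joint speeds; "effort": joint torques, N m; "tcp_pos": TCP position; "ee_rot": TCP orientation; "wrist_force": force on the tool from outside, world axes, zero at the start; "moment": the same for the moment, N m; "gripper_width": opening from 0.0 (shut) to 1.0 (fully open); "gripper_force": force on a finger pad.
Only numpy, scipy, OpenCV 4.12 (cv2) and the standard library are available. Lean on these libraries where they do the work, as an engineer would, in place of code of your own. Each camera call takes 0.05 s, during which the arm holds its last target. There are 200 camera calls.

## Working session

There is one attempt and no reset: what is moved stays moved. The work goes in short steps, Python scripts to look and compute and a tool call to move; the robot and the scene stay as the last step left them, time stands still between calls to the robot, and variables do not carry over. Pictures are saved under pics/ and viewed, at most 10 in all, crops included, and the job is handed in when it is done.

Besides the shell and the picture viewer there is one more tool, called after ">>>" by a JSON object that holds its "api" and its "payload", one argument or row to a line. step_arm: Moves the arm, as the interface text tells. Its arguments: {"type":"object","properties":{"linear":{"type":"array"},"delta_rot":{"type":"array"},"grip":{"type":"array"}},"required":["linear","delta_rot","grip"]}

```bash
mkdir -p pics; cat > h.py <<'E'
import numpy as np, cv2
from station import *
def look(cam,name=None):
    c=capture(cam)
    if name: cv2.imwrite('pics/'+name+'.png',c['img'][:,:,::-1])
    return c
def ray(c,p):
    W=np.array(c['world_to_cam']);R=W[:3,:3];t=W[:3,3]
    d=np.array([(p[0]-c['cx'])/c['fx'],-(p[1]-c['cy'])/c['fy'],-1])
    d=R.T@d; return -R.T@t,d/np.linalg.norm(d)
def tri(rs):
    A=0;b=0
    for o,d in rs:
        P=np.eye(3)-np.outer(d,d);A=A+P;b=b+P@o
    x=np.linalg.solve(A,b); return x,[round(1000*np.linalg.norm((np.eye(3)-np.outer(d,d))@(x-o)),1) for o,d in rs]
E
python3 - <<'E'
from h import *
np.set_printoptions(precision=4,suppress=True)
cs={k:look(k,k+'0') for k in('scene','top')}
print({k:[v for v in cs['scene'] if v!='img']})if 0 else 0
for n in('headstock','gate_middle','selector_ball','clutch_grip','collet_a','collet_c','collet_d','blank_long','chisel','whetstone'):
    rs=[]
    for k in cs:
        l=landmark_of(k,n)
        print(n,k,[(np.round(a['point'],1),round(a['score'],2)) for a in l[:3]])
        if l: rs.append(ray(cs[k],l[0]['point']))
    if len(rs)==2: print('   ',*tri(rs))
s=sense();print(s['tcp_pos'],s['ee_rot'],s['time_s'],s['wrist_force'])
E
python3 -c "
import cv2,numpy as np
a=[cv2.imread('pics/%s0.png'%k) for k in('scene','top')]
"
```

```text
headstock scene [(array([302.5, 279.3]), 0.83)]
headstock top [(array([302.9, 218.5]), 0.71)]
    [ 0.5587 -0.0376  0.0008] [np.float64(3.5), np.float64(3.5)]
gate_middle scene [(array([301.3, 232. ]), 0.62), (array([357.6, 227.9]), 0.53), (array([303.3, 311.3]), 0.16)]
gate_middle top [(array([298.1, 214.2]), 0.56)]
    [ 0.5568 -0.0346  0.1153] [np.float64(4.3), np.float64(4.3)]
selector_ball scene [(array([324.7, 192.8]), 0.89)]
selector_ball top [(array([320.4, 223.5]), 0.47)]
    [ 0.53   -0.0823  0.2027] [np.float64(3.9), np.float64(3.9)]
clutch_grip scene []
clutch_grip top [(array([378.6, 228.1]), 0.56)]
collet_a scene [(array([338.7, 223.1]), 0.7), (array([358. , 230.3]), 0.65), (array([305.2, 311.9]), 0.64)]
collet_a top [(array([347.8, 226.6]), 0.64), (array([335.1, 212.1]), 0.58), (array([273.8, 260.8]), 0.57)]
    [ 0.5357 -0.1324  0.1234] [np.float64(17.3), np.float64(17.3)]
collet_c scene [(array([338.7, 223.1]), 0.7), (array([358. , 230.3]), 0.65), (array([305.2, 311.9]), 0.64)]
collet_c top [(array([347.8, 226.6]), 0.64), (array([335.1, 212.1]), 0.58), (array([273.8,
[... 272 characters left out ...]
ay([273.8, 260.8]), 0.57)]
    [ 0.5357 -0.1324  0.1234] [np.float64(17.3), np.float64(17.3)]
blank_long scene [(array([393.8, 316.7]), 0.9)]
blank_long top [(array([347.5, 287.4]), 0.95)]
    [ 0.3771 -0.153  -0.0127] [np.float64(3.3), np.float64(3.3)]
chisel scene [(array([301.8, 231. ]), 0.44)]
chisel top [(array([435.8, 187.9]), 0.7)]
    [ 0.6674 -0.2358  0.0519] [np.float64(138.3), np.float64(138.3)]
whetstone scene [(array([242.9, 363.7]), 0.71)]
whetstone top [(array([230.1, 297.6]), 0.56)]
    [ 0.3547  0.1581 -0.0009] [np.float64(0.7), np.float64(0.7)]
[0.2299 0.5812 0.2226] [[ 0.9298 -0.3679  0.    ]
 [-0.3679 -0.9298  0.0001]
 [-0.     -0.0001 -1.    ]] 1.1 [0.6812 0.406  0.1332]
```

View pics/scene0.png

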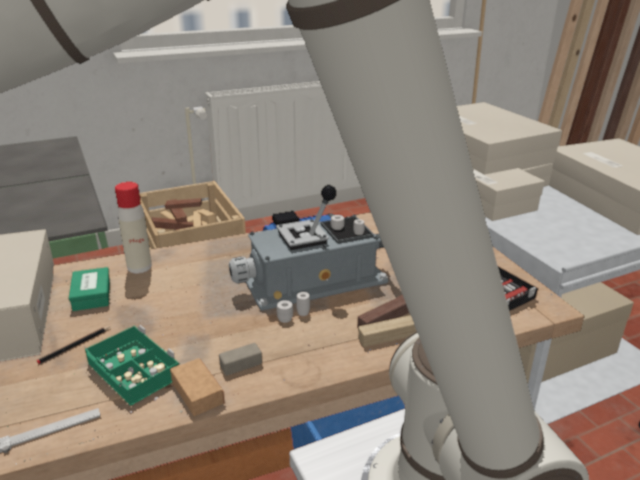

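View pics/top0.png

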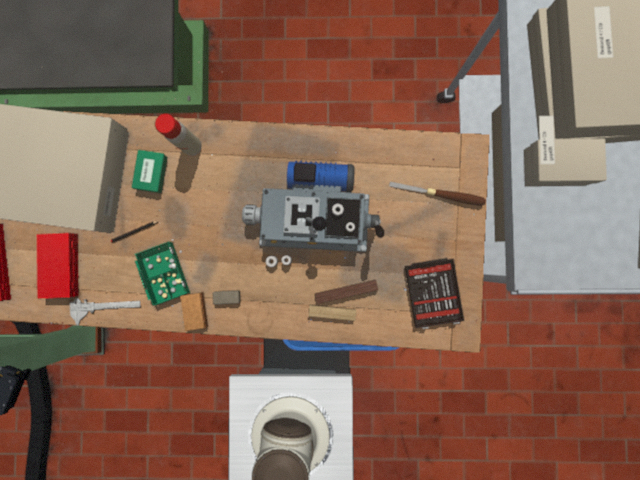

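Both views show the headstock slightly yawed, with the gate at about (298,214) in top, the ball at (320,223) on the right and near, and the clutch handle at (378,230). I'll go up and over for a close look.

>>> {"api": "step_arm", "payload": {
  "linear": [
    [0,0,-50],
    [0,0,-50],
    [28,34,-50],
    [28,34,0],
    [28,34,0],
    [28,34,0],
    [28,34,0],
    [28,34,0],
    [28,34,0],
    [28,34,0]
  ],
  "delta_rot": [
    [0,0,0],
    [0,0,0],
    [0,0,0],
    [0,0,0],
    [0,0,0],
    [0,0,0],
    [0,0,0],
    [0,0,0],
    [0,0,0],
    [0,0,0]
  ],
  "grip": [0,0,0,0,0,0,0,0,0,0]
}}

```text
time_s: 2.35
tcp_pos: [0.3374, 0.2469, 0.3697]
ee_rot: [[0.93, -0.368, 0.0], [-0.368, -0.93, 0.001], [0.0, -0.001, -1.0]]
wrist_force: [0.9, -0.5, 0.3]
gripper_width: 0.024
gripper_force: 0.0
```

>>> {"api": "step_arm", "payload": {
  "linear": [
    [28,34,0],
    [28,34,0],
    [28,34,0],
    [28,34,0],
    [28,34,0],
    [28,34,0],
    [28,34,0],
    [0,0,0],
    [0,0,0],
    [0,0,0]
  ],
  "delta_rot": [
    [0,0,0],
    [0,0,0],
    [0,0,0],
    [0,0,0],
    [0,0,0],
    [0,0,0],
    [0,0,0],
    [0,0,-0.15],
    [0,0,-0.15],
    [0,0,0]
  ],
  "grip": [0,0,0,0,0,0,0,0,0,0]
}}

```text
time_s: 3.6
tcp_pos: [0.4319, -0.0452, 0.3695]
ee_rot: [[0.997, -0.079, 0.0], [-0.079, -0.997, 0.0], [0.0, -0.0, -1.0]]
wrist_force: [-0.1, -0.6, -0.1]
gripper_width: 0.006
gripper_force: 0.0
```

```bash
cat >> h.py <<'E'
def wlook(name=None):
    s=sense(); c=look('wrist',name); T=np.eye(4);T[:3,:3]=s['ee_rot'];T[:3,3]=s['tcp_pos']
    c['world_to_cam']=np.linalg.inv(T@np.array(c['mount'])); return c,s
E
python3 - <<'E'
from h import *
np.set_printoptions(precision=4,suppress=True)
c,s=wlook('w1');print(s['tcp_pos'],s['ee_rot'],s['time_s'],s['wrist_force'],s['joints']);print(np.array(c['mount']),c['fx'])
for n,z in(('headstock',0),('gate_middle',.118),('selector_ball',.2),('clutch_grip',.172)):
    for a in landmark_of('wrist',n)[:2]:
        o,d=ray(c,a['point']);print(n,a['point'],a['score'],o+d*(z-o[2])/d[2])
E
```

```text
[ 0.4319 -0.0452  0.3695] [[ 0.9969 -0.0789  0.0001]
 [-0.0789 -0.9969  0.    ]
 [ 0.0001 -0.     -1.    ]] 3.6 [-0.0778 -0.5729 -0.0797] [ 15.6136  -1.5382  -8.2551  -0.0004 -83.2783  69.8594]
[[-0.0006  0.9556  0.2947  0.0815]
 [ 1.      0.0005  0.0003  0.0004]
 [ 0.0001  0.2947 -0.9556 -0.1634]
 [ 0.      0.      0.      1.    ]] 373.78401084380766
headstock [306.4, 94.3] 0.87 [ 0.5535 -0.0416  0.    ]
headstock [409.1, 103.3] 0.3 [ 0.5314 -0.1778  0.    ]
gate_middle [304.1, 80.3] 0.8 [ 0.5581 -0.0427  0.118 ]
selector_ball [351.7, 108.9] 0.73 [ 0.5239 -0.0825  0.2   ]
clutch_grip [498.2, 112.3] 0.62 [ 0.5112 -0.2183  0.172 ]
```

View pics/w1.png

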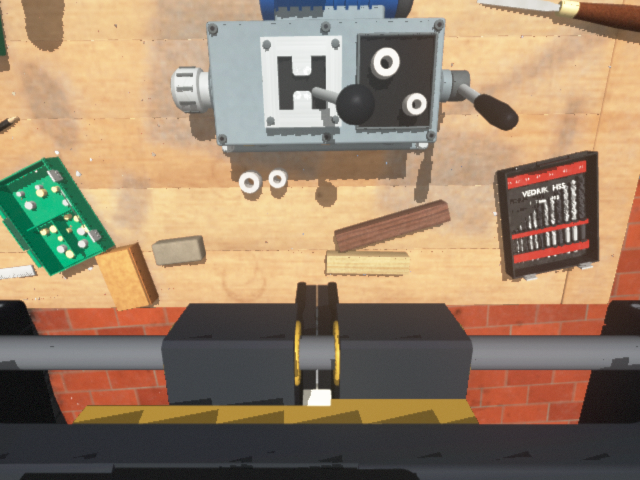

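The view shows the ball at (355,103), leaning right and partly near. The clutch handle is at (498,112), which agrees with the geometry for a headstock at about (0.557,-0.041) with yaw of about -4°. Next is the approach to the near side of the clutch.

>>> {"api": "step_arm", "payload": {
  "linear": [
    [10,42,0],
    [10,42,0],
    [10,42,0],
    [11,40,0],
    [0,0,50],
    [0,0,50],
    [0,0,50],
    [0,0,51],
    [0,0,0]
  ],
  "delta_rot": [
    [0,0,0],
    [0,0,0],
    [0,0,0],
    [0,0,0],
    [0,0,0],
    [0,0,0],
    [0,0,0],
    [0,0,0],
    [0,0,0]
  ],
  "grip": [0,0,0,0,0,0,0,0,0]
}}

```text
time_s: 4.97
tcp_pos: [0.4574, -0.2131, 0.1652]
ee_rot: [[0.997, -0.077, -0.009], [-0.077, -0.997, 0.002], [-0.009, -0.001, -1.0]]
wrist_force: [-0.5, 0.0, 1.1]
gripper_width: 0.007
gripper_force: 0.0
```

>>> {"api": "step_arm", "payload": {
  "linear": [
    [10,0,0],
    [10,0,0],
    [8,0,0],
    [8,0,0],
    [8,0,0]
  ],
  "delta_rot": [
    [0,0,0],
    [0,0,0],
    [0,0,0],
    [0,0,0],
    [0,0,0]
  ],
  "grip": [0,0,0,0,0]
}}

```text
time_s: 5.6
tcp_pos: [0.5034, -0.2172, 0.1693]
ee_rot: [[0.997, -0.077, -0.002], [-0.077, -0.997, -0.0], [-0.002, 0.0, -1.0]]
wrist_force: [-5.4, 0.4, 5.2]
gripper_width: 0.004
gripper_force: 3.2
```

>>> {"api": "step_arm", "payload": {
  "linear": [
    [8,0,0],
    [8,0,0],
    [8,0,0],
    [8,0,0],
    [6,0,0],
    [0,0,0],
    [0,0,0]
  ],
  "delta_rot": [
    [0,0,0],
    [0,0,0],
    [0,0,0],
    [0,0,0],
    [0,0,0],
    [0,0,0],
    [0,0,0]
  ],
  "grip": [0,0,0,0,0,0,0]
}}

```text
time_s: 6.48
tcp_pos: [0.542, -0.2201, 0.1684]
ee_rot: [[0.997, -0.077, 0.0], [-0.077, -0.997, -0.0], [0.0, 0.0, -1.0]]
wrist_force: [0.0, -0.0, -1.0]
gripper_width: 0.005
gripper_force: 0.0
```

>>> {"api": "step_arm", "payload": {
  "linear": [
    [-20,0,0],
    [-30,0,0],
    [-20,0,-20],
    [0,-20,-50],
    [0,-40,-30],
    [0,-40,0],
    [0,-20,0],
    [0,0,0],
    [0,0,0]
  ],
  "delta_rot": [
    [0,0,0],
    [0,0,0],
    [0,0,0],
    [0,0,0],
    [0,0,0],
    [0,0,0],
    [0,0,0],
    [0,0,0],
    [0,0,0]
  ],
  "grip": [0,0,0,0,0,0,0,0,0]
}}

```text
time_s: 7.6
tcp_pos: [0.4812, -0.0954, 0.2685]
ee_rot: [[0.997, -0.077, 0.0], [-0.077, -0.997, -0.0], [0.0, 0.0, -1.0]]
wrist_force: [0.8, -0.6, 0.1]
gripper_width: 0.006
gripper_force: 0.0
```

```bash
cat > m.py <<'E'
from h import *
import sys
np.set_printoptions(precision=4,suppress=True)
c,s=wlook(sys.argv[1]);print(s['tcp_pos'],s['time_s'],s['wrist_force'])
for n,z in(('headstock',0),('gate_middle',.118),('selector_ball',.204),('clutch_grip',.172)):
    for a in landmark_of('wrist',n)[:1]:
        o,d=ray(c,a['point']);print(n,a['point'],a['score'],o+d*(z-o[2])/d[2])
    
o=np.array([.557,-.041,0]);yaw=np.radians(-4.2);R=cv2.Rodrigues(np.array([0,0,yaw]))[0]
W=c['world_to_cam']
for sh in(-.33,-.165,0,.33):
  for cr in(-.33,0,.33):
    v=np.array([np.tan(sh),np.tan(cr),1]);v/=np.linalg.norm(v)
    p=W@np.append(o+R@(np.array([0,0,.066])+.15*v),1)
    print('hyp',sh,cr,round(c['cx']+c['fx']*p[0]/-p[2],1),round(c['cy']+c['fy']*p[1]/p[2],1))
i=c['img'][:,:,::-1]
cv2.imwrite('pics/'+sys.argv[1]+'.png',i)
E
python3 m.py w2
```

```text
[ 0.4812 -0.0954  0.2685] 7.6 [ 0.7711 -0.5765  0.0539]
headstock [262.7, 139.7] 0.71 [ 0.5518 -0.0409  0.    ]
selector_ball [292.1, 190.7] 0.93 [ 0.5254 -0.0841  0.204 ]
clutch_grip [502.2, 103.2] 0.85 [ 0.5668 -0.224   0.172 ]
hyp -0.33 -0.33 294.6 217.9
hyp -0.33 0 219.3 224.6
hyp -0.33 0.33 148.9 218.5
hyp -0.165 -0.33 296.2 183.0
hyp -0.165 0 213.4 187.5
hyp -0.165 0.33 137.1 183.7
hyp 0 -0.33 296.3 143.2
hyp 0 0 208.7 144.2
hyp 0 0.33 128.9 143.9
hyp 0.33 -0.33 291.0 57.6
hyp 0.33 0 204.8 51.0
hyp 0.33 0.33 126.5 58.4
```

View pics/w2.png

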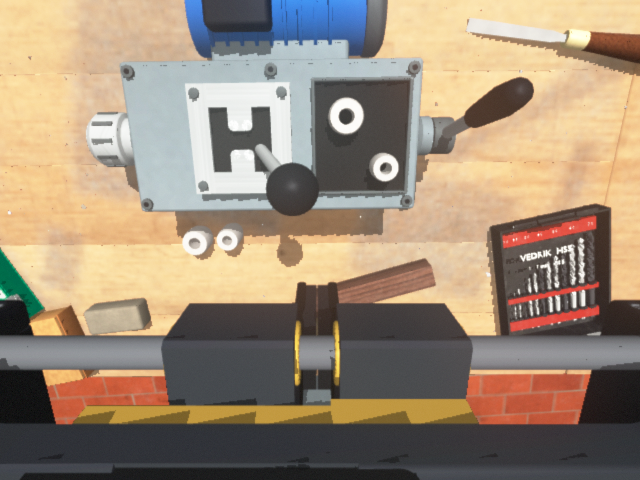

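The clutch lever now leans far, so it is released. The ball at (292,190) is hung between the near slot and neutral in the right column. I'll push it to neutral from the near side.

>>> {"api": "step_arm", "payload": {
  "linear": [
    [0,-11,0],
    [0,0,42],
    [0,0,41],
    [0,0,0],
    [8,0,0],
    [8,0,0],
    [6,0,0],
    [6,0,0],
    [6,0,0],
    [6,0,0]
  ],
  "delta_rot": [
    [0,0,0],
    [0,0,0],
    [0,0,0],
    [0,0,0],
    [0,0,0],
    [0,0,0],
    [0,0,0],
    [0,0,0],
    [0,0,0],
    [0,0,0]
  ],
  "grip": [0,0,0,0,0,0,0,0,0,0]
}}

```text
time_s: 9.1
tcp_pos: [0.5226, -0.0871, 0.1855]
ee_rot: [[0.997, -0.077, 0.0], [-0.077, -0.997, 0.0], [0.0, -0.0, -1.0]]
wrist_force: [-0.3, 0.4, 0.2]
gripper_width: 0.007
gripper_force: 0.1
```

>>> {"api": "step_arm", "payload": {
  "linear": [
    [5,0,0],
    [0,0,0],
    [0,0,0]
  ],
  "delta_rot": [
    [0,0,0],
    [0,0,0],
    [0,0,0]
  ],
  "grip": [0,0,0]
}}

```text
time_s: 9.48
tcp_pos: [0.527, -0.0874, 0.1854]
ee_rot: [[0.997, -0.077, 0.0], [-0.077, -0.997, 0.0], [0.0, -0.0, -1.0]]
wrist_force: [-1.0, -0.0, 1.1]
gripper_width: 0.008
gripper_force: 0.2
```

```bash
python3 m.py w3
```

```text
[ 0.527  -0.0874  0.1854] 9.475 [-0.9595 -0.0434  1.0872]
headstock [264.8, 191.1] 0.68 [ 0.5532 -0.041   0.    ]
gate_middle [240.5, 218.9] 0.91 [ 0.5553 -0.0415  0.118 ]
selector_ball [307.8, 270.8] 0.63 [ 0.5509 -0.0859  0.204 ]
clutch_grip [413.7, 242.7] 0.74 [ 0.549  -0.1377  0.172 ]
hyp -0.33 -0.33 311.2 356.7
hyp -0.33 0 206.4 371.0
hyp -0.33 0.33 109.2 357.4
hyp -0.165 -0.33 314.7 317.5
hyp -0.165 0 196.8 330.2
hyp -0.165 0.33 89.6 318.3
hyp 0 -0.33 315.8 267.8
hyp 0 0 188.8 276.0
hyp 0 0.33 75.1 268.7
hyp 0.33 -0.33 309.2 149.0
hyp 0.33 0 182.1 144.0
hyp 0.33 0.33 68.9 150.0
```

View pics/w3.png

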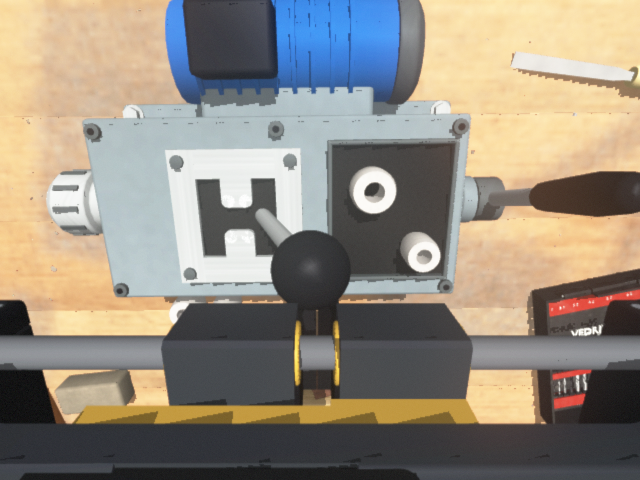

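Ball at (310,270) matches neutral, right column. I'll go round to its right side and push it left.

>>> {"api": "step_arm", "payload": {
  "linear": [
    [-16,0,0],
    [0,24,0],
    [0,23,0],
    [14,0,0],
    [14,0,0],
    [14,0,0],
    [0,0,0],
    [0,-8,0],
    [0,-8,0],
    [0,-8,0]
  ],
  "delta_rot": [
    [0,0,0],
    [0,0,0],
    [0,0,0],
    [0,0,0],
    [0,0,0],
    [0,0,0],
    [0,0,0],
    [0,0,0],
    [0,0,0],
    [0,0,0]
  ],
  "grip": [0,0,0,0,0,0,0,0,0,0]
}}

```text
time_s: 10.98
tcp_pos: [0.551, -0.1117, 0.1857]
ee_rot: [[0.997, -0.076, 0.0], [-0.076, -0.997, -0.0], [0.0, 0.0, -1.0]]
wrist_force: [0.4, -2.2, 3.2]
gripper_width: 0.005
gripper_force: 1.5
```

>>> {"api": "step_arm", "payload": {
  "linear": [
    [0,-8,0],
    [0,-8,0],
    [0,-8,0],
    [0,-8,0],
    [0,-8,0],
    [0,-8,0],
    [0,-8,0]
  ],
  "delta_rot": [
    [0,0,0],
    [0,0,0],
    [0,0,0],
    [0,0,0],
    [0,0,0],
    [0,0,0],
    [0,0,0]
  ],
  "grip": [0,0,0,0,0,0,0]
}}

```text
time_s: 11.85
tcp_pos: [0.5554, -0.0559, 0.1853]
ee_rot: [[0.997, -0.077, -0.0], [-0.077, -0.997, 0.0], [-0.0, -0.0, -1.0]]
wrist_force: [-1.2, -1.4, 0.5]
gripper_width: 0.004
gripper_force: 0.5
```

>>> {"api": "step_arm", "payload": {
  "linear": [
    [0,-8,0],
    [0,-8,0],
    [0,-8,0],
    [0,-6,0],
    [0,-4,0],
    [0,0,0]
  ],
  "delta_rot": [
    [0,0,0],
    [0,0,0],
    [0,0,0],
    [0,0,0],
    [0,0,0],
    [0,0,0]
  ],
  "grip": [0,0,0,0,0,0]
}}

```text
time_s: 12.6
tcp_pos: [0.5582, -0.0223, 0.1855]
ee_rot: [[0.997, -0.076, 0.0], [-0.076, -0.997, 0.0], [0.0, -0.0, -1.0]]
wrist_force: [0.3, 0.5, -0.1]
gripper_width: 0.002
gripper_force: 0.0
```

```bash
python3 m.py w4
```

```text
[ 0.5582 -0.0223  0.1855] 12.6 [ 0.2692  0.514  -0.1449]
headstock [337.0, 217.7] 0.85 [ 0.5536 -0.0418  0.    ]
gate_middle [341.4, 258.3] 0.84 [ 0.5551 -0.0386  0.118 ]
hyp -0.33 -0.33 452.2 403.8
hyp -0.33 0 356.9 419.0
hyp -0.33 0.33 258.9 404.4
hyp -0.165 -0.33 465.5 369.7
hyp -0.165 0 359.9 384.0
hyp -0.165 0.33 250.7 370.3
hyp 0 -0.33 474.6 325.3
hyp 0 0 362.3 335.9
hyp 0 0.33 245.6 326.0
hyp 0.33 -0.33 475.7 215.2
hyp 0.33 0 363.9 213.8
hyp 0.33 0.33 247.7 216.0
```

View pics/w4.png

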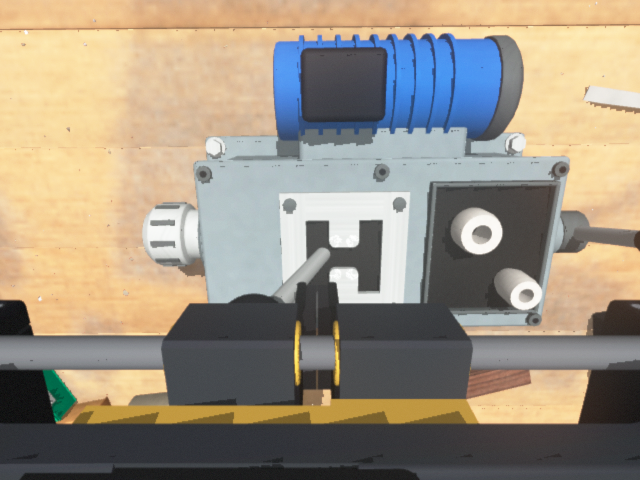

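>>> {"api": "step_arm", "payload": {
  "linear": [
    [0,-3,0],
    [0,-3,0],
    [0,0,0]
  ],
  "delta_rot": [
    [0,0,0],
    [0,0,0],
    [0,0,0]
  ],
  "grip": [0,0,0]
}}

```text
time_s: 13.22
tcp_pos: [0.5586, -0.0164, 0.1854]
ee_rot: [[0.997, -0.076, 0.0], [-0.076, -0.997, 0.0], [0.0, -0.0, -1.0]]
wrist_force: [0.6, 0.4, 0.5]
gripper_width: 0.007
gripper_force: 0.0
```

>>> {"api": "step_arm", "payload": {
  "linear": [
    [0,10,0],
    [-22,0,0],
    [-23,0,0],
    [0,-17,0],
    [0,-17,0],
    [0,0,0]
  ],
  "delta_rot": [
    [0,0,0],
    [0,0,0],
    [0,0,0],
    [0,0,0],
    [0,0,0],
    [0,0,0]
  ],
  "grip": [0,0,0,0,0,0]
}}

```text
time_s: 13.98
tcp_pos: [0.5164, 0.0121, 0.1855]
ee_rot: [[0.997, -0.075, 0.001], [-0.075, -0.997, 0.0], [0.001, -0.0, -1.0]]
wrist_force: [-0.4, -0.1, -0.4]
gripper_width: 0.007
gripper_force: 0.0
```

```bash
python3 m.py w5
```

```text
[0.5164 0.0121 0.1855] 13.975 [-0.3998 -0.0845 -0.3692]
headstock [370.9, 172.2] 0.65 [ 0.5526 -0.0413  0.    ]
gate_middle [399.2, 189.2] 0.6 [ 0.556  -0.0426  0.118 ]
selector_ball [314.2, 229.8] 0.74 [0.5576 0.0096 0.204 ]
hyp -0.33 -0.33 532.9 321.4
hyp -0.33 0 432.7 334.6
hyp -0.33 0.33 324.3 321.8
hyp -0.165 -0.33 553.5 278.1
hyp -0.165 0 442.7 289.1
hyp -0.165 0.33 320.5 278.6
hyp 0 -0.33 568.7 224.3
hyp 0 0 451.0 230.1
hyp 0 0.33 319.1 224.8
hyp 0.33 -0.33 574.8 98.8
hyp 0.33 0 457.5 90.6
hyp 0.33 0.33 325.3 99.4
```

View pics/w5.png

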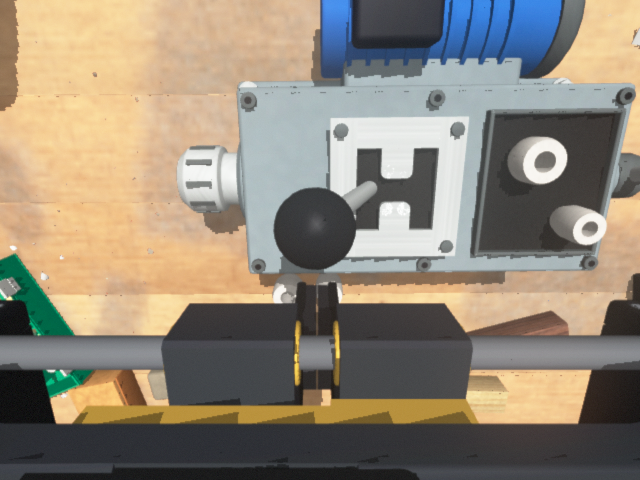

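Ball at (315,228) is in the left column at neutral. Now I'll push it far.

>>> {"api": "step_arm", "payload": {
  "linear": [
    [8,0,0],
    [8,0,0],
    [8,0,0],
    [8,0,0],
    [8,0,0],
    [8,0,0],
    [6,0,0],
    [6,0,0],
    [4,0,0],
    [0,0,0]
  ],
  "delta_rot": [
    [0,0,0],
    [0,0,0],
    [0,0,0],
    [0,0,0],
    [0,0,0],
    [0,0,0],
    [0,0,0],
    [0,0,0],
    [0,0,0],
    [0,0,0]
  ],
  "grip": [0,0,0,0,0,0,0,0,0,0]
}}

```text
time_s: 15.48
tcp_pos: [0.5797, 0.0058, 0.1854]
ee_rot: [[0.997, -0.077, 0.0], [-0.077, -0.997, 0.0], [0.0, -0.0, -1.0]]
wrist_force: [-0.4, 0.4, -0.3]
gripper_width: 0.005
gripper_force: 0.0
```

>>> {"api": "step_arm", "payload": {
  "linear": [
    [-20,0,0],
    [-20,0,0],
    [-20,0,0],
    [-10,0,-40],
    [0,0,-40],
    [0,0,0],
    [0,0,0]
  ],
  "delta_rot": [
    [0,0,0],
    [0,0,0],
    [0,0,0],
    [0,0,0],
    [0,0,0],
    [0,0,0],
    [0,0,0]
  ],
  "grip": [0,0,0,0,0,0,0]
}}

```text
time_s: 16.35
tcp_pos: [0.509, 0.0112, 0.2651]
ee_rot: [[0.997, -0.077, -0.001], [-0.077, -0.997, 0.0], [-0.001, -0.0, -1.0]]
wrist_force: [-0.4, 0.2, -0.5]
gripper_width: 0.005
gripper_force: 0.0
```

```bash
python3 m.py w6
```

```text
[0.509  0.0112 0.2651] 16.35 [-0.3572  0.1753 -0.5021]
headstock [360.1, 155.5] 0.55 [ 0.554  -0.0414  0.    ]
gate_middle [374.3, 164.7] 0.66 [ 0.5558 -0.04    0.118 ]
selector_ball [314.6, 93.9] 0.66 [0.607  0.0044 0.204 ]
hyp -0.33 -0.33 464.0 248.6
hyp -0.33 0 393.8 256.0
hyp -0.33 0.33 319.7 249.2
hyp -0.165 -0.33 474.3 215.7
hyp -0.165 0 398.1 221.2
hyp -0.165 0.33 316.8 216.3
hyp 0 -0.33 481.3 177.6
hyp 0 0 401.4 179.8
hyp 0 0.33 315.7 178.3
hyp 0.33 -0.33 482.3 94.1
hyp 0.33 0 403.8 88.9
hyp 0.33 0.33 319.5 94.9
```

View pics/w6.png

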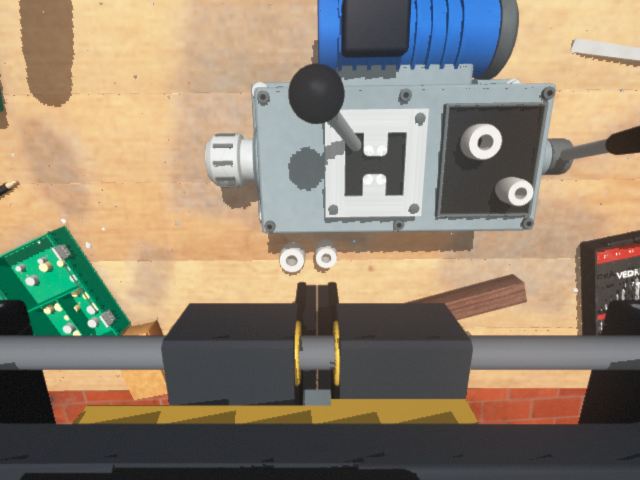

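Ball at (316,93) matches the far-left home position. Now I'll go behind the clutch lever.

>>> {"api": "step_arm", "payload": {
  "linear": [
    [0,46,0],
    [0,46,0],
    [0,46,0],
    [0,46,0],
    [0,44,0],
    [46,0,0],
    [47,0,0],
    [47,0,0],
    [0,0,0]
  ],
  "delta_rot": [
    [0,0,0],
    [0,0,0],
    [0,0,0],
    [0,0,0],
    [0,0,0],
    [0,0,0],
    [0,0,0],
    [0,0,0],
    [0,0,0]
  ],
  "grip": [0,0,0,0,0,0,0,0,0]
}}

```text
time_s: 17.73
tcp_pos: [0.6336, -0.2268, 0.2618]
ee_rot: [[0.997, -0.076, -0.004], [-0.076, -0.997, 0.001], [-0.004, -0.0, -1.0]]
wrist_force: [-1.1, 0.0, -1.8]
gripper_width: 0.001
gripper_force: 0.0
```

>>> {"api": "step_arm", "payload": {
  "linear": [
    [0,0,33],
    [0,0,32],
    [0,0,32],
    [0,0,0],
    [-8,0,0],
    [-8,0,0],
    [-8,0,0],
    [-8,0,0],
    [-8,0,0]
  ],
  "delta_rot": [
    [0,0,0],
    [0,0,0],
    [0,0,0],
    [0,0,0],
    [0,0,0],
    [0,0,0],
    [0,0,0],
    [0,0,0],
    [0,0,0]
  ],
  "grip": [0,0,0,0,0,0,0,0,0]
}}

```text
time_s: 18.85
tcp_pos: [0.5912, -0.2238, 0.1688]
ee_rot: [[0.997, -0.077, 0.0], [-0.077, -0.997, -0.0], [0.0, 0.0, -1.0]]
wrist_force: [0.8, -0.1, 0.1]
gripper_width: 0.009
gripper_force: 0.0
```

>>> {"api": "step_arm", "payload": {
  "linear": [
    [-8,0,0],
    [-8,0,0],
    [-8,0,0],
    [-8,0,0],
    [-8,0,0],
    [-8,0,0],
    [-4,0,0],
    [0,0,0],
    [0,0,0]
  ],
  "delta_rot": [
    [0,0,0],
    [0,0,0],
    [0,0,0],
    [0,0,0],
    [0,0,0],
    [0,0,0],
    [0,0,0],
    [0,0,0],
    [0,0,0]
  ],
  "grip": [0,0,0,0,0,0,0,0,0]
}}

```text
time_s: 19.98
tcp_pos: [0.5398, -0.2199, 0.1683]
ee_rot: [[0.997, -0.077, -0.001], [-0.077, -0.997, 0.0], [-0.001, 0.0, -1.0]]
wrist_force: [-0.5, -0.2, -0.4]
gripper_width: 0.005
gripper_force: 0.0
```

>>> {"api": "step_arm", "payload": {
  "linear": [
    [20,0,0],
    [20,0,0],
    [0,0,-50],
    [0,0,-50],
    [-40,-20,-20],
    [-50,-30,0],
    [-40,-20,0],
    [0,0,0],
    [0,0,0]
  ],
  "delta_rot": [
    [0,0,0],
    [0,0,0],
    [0,0,0],
    [0,0,0],
    [0,0,0],
    [0,0,0],
    [0,0,0],
    [0,0,0],
    [0,0,0]
  ],
  "grip": [0,0,0,0,0,0,0,0,0]
}}

```text
time_s: 21.1
tcp_pos: [0.4562, -0.1432, 0.2888]
ee_rot: [[0.997, -0.076, 0.001], [-0.076, -0.997, -0.0], [0.001, 0.0, -1.0]]
wrist_force: [0.5, 0.6, 0.4]
gripper_width: 0.009
gripper_force: 0.0
```

```bash
python3 m.py w7
```

```text
[ 0.4562 -0.1432  0.2888] 21.1 [0.475  0.5555 0.397 ]
headstock [221.5, 120.4] 0.83 [ 0.5516 -0.041   0.    ]
gate_middle [183.1, 112.7] 0.95 [ 0.5565 -0.0379  0.118 ]
selector_ball [50.0, 25.4] 0.84 [0.6059 0.0028 0.204 ]
clutch_grip [412.1, 151.3] 0.76 [ 0.5141 -0.218   0.172 ]
hyp -0.33 -0.33 221.7 180.0
hyp -0.33 0 148.8 185.4
hyp -0.33 0.33 83.8 180.5
hyp -0.165 -0.33 219.7 145.2
hyp -0.165 0 139.4 148.2
hyp -0.165 0.33 69.5 145.7
hyp 0 -0.33 217.0 106.2
hyp 0 0 131.9 105.9
hyp 0 0.33 59.3 106.9
hyp 0.33 -0.33 209.6 24.7
hyp 0.33 0 126.0 17.3
hyp 0.33 0.33 54.9 25.3
```

View pics/w7.png

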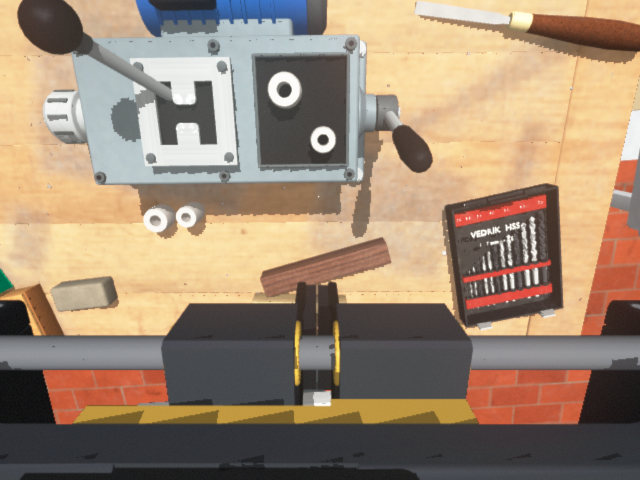

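The clutch handle at (412,151) is back near, so it is engaged. The selector at (50,25) sits home far left, the collets have not moved, and the robot is clear.

```bash
python3 -c "
from station import *
print(finish_job())"
```

```text
the job is handed in; nothing more can be done
None
```

The job is handed in: I released the clutch, pushed the selector home into the far left slot, then re-engaged the clutch. The last picture shows both levers in place and the loose parts undisturbed, at about 21 s on the clock.

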